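# Roll the guide roller up to its stop and lock it

### The job

With the fingertips behind the flanged roller, push it up the ramp of the roller rest until it drops home against the stop, staying behind it all the way: it must not run free on the ramp or roll back down, and it must not be picked up. Then push the red keeper tab fully in so that its rod locks the roller, and leave the other things on the bench where they are.

Things in the scene. Friction and masses are not known exactly. Their poses are not given: they have to be found in the camera images.
- roller_rest: fixed roller rest (blue rails, aluminium track), 250 mm long; origin at the middle of its underside on the bench; x points uphill along the track, y to the side with the red tab, z up. In this frame (mm): flat landing at z 20 from x -114 to -55, behind it a lip 10 mm high; then a 10 degree ramp up to the crest. Track 84 wide between side rails about 10 high.
- roller: loose flanged roller, about 0.4 kg, 78 mm long: two brass-coloured flanges 56 mm in diameter, 11 mm wide, at the ends of a steel waist 30 mm in diameter and 56 mm long. Origin at its centre; y is its axis, lying across the track (x and z turn as it rolls). The flanges run on the track and it rolls freely, so on the ramp it runs down by itself.
- roller_center (a point): centre of the roller, on its axis: 28 mm above the track. It starts on the landing at x -85 to -65 mm in the roller_rest frame; home against the stop it lies at about x 62, z 62 mm in that frame, and stays there by itself.
- ramp_crest (a point): top edge of the ramp in the middle of the track, x 45, z 38 mm in the rest's frame; beyond it the track drops at 20 degrees into the pocket in front of the stop.
- stop_face (a point): middle of the stop's black pad that the roller comes to lie against, x 90, z 62 mm in the rest's frame; the stop plate is 100 mm wide, its top at z 86 mm.
- keeper (a joint): keeper travel in m: 0 = fully out, rod clear of the track; 0.034 = fully in, its 10 mm rod (axis at x 24, z 60 mm of the rest's frame) standing behind one flange of the seated roller. Slides along the rest's -y with about 2 N of friction, stays where left; starts at 0 to 0.005. Its blue guide block stands at x 11 to 37, y 51 to 67, up to z 74 mm.
- keeper_tab (a point): centre of the outer face of the keeper's red tab, a plate 36 mm wide (along the rest's x), 40 mm tall, 6 mm thick on the rod's outer end; pushed along the rest's -y it moves the keeper in. At joint 0 it lies at x 24, y 109, z 65 mm in the rest's frame.
- pink_cup_0: red plastic cup, 56 mm across, 42 mm tall; a bystander that is not to be moved; origin at its underside
- pink_cup_1: red plastic cup, 52 mm across, 40 mm tall; a bystander that is not to be moved; origin at its underside
- inlet_rubber: black rubber inlet manifold, 51x70x48 mm; a bystander that is not to be moved; origin at its underside
- tape_roll: roll of brown tape lying flat, 96 mm across, 48 mm tall; a bystander that is not to be moved; origin at its underside
- needle_valve: small brass needle valve lying down, 14x82x12 mm; a bystander that is not to be moved; origin at its underside
Things that resemble listed ones, but are neither listed nor needed, are in the scene too. Of the things like the roller, leave any that is orange; of the rest the smaller one is meant.

How it is judged:
By the outcome, as a careful person would: the job done as asked, in the order asked, and still so for the second after the job is handed in, with the robot touching nothing.
It also fails if it takes over 48 s, if anything falls off the work surface, if the arm or the gripper's body presses on something with over 40 N, if the wrist force passes 120 N, or if a joint passes its speed limit or range.

### The arm

A 6-joint arm with a two-finger parallel gripper is mounted at the origin on a cart in front of the work surface, level with it; the furniture and walls round the work are solid. World frame = base frame: x ahead of the robot, y to its left, z up, the work surface at z = 0. Lengths are in m, angles in degrees, forces in N, time in s.
With the tool pointing down it reaches from about 0.25 to 0.725 m from the base axis. Payload 9.7 kg.
Tool frame: the origin (TCP) lies midway between the tips of the shut fingers; the grasp point (between the pads) lies 19 mm behind it; z points along the fingers, y is the line along which they close (so a half turn about z gives the same grasp; the last joint's range is limited). The gripper opens to 85 mm and grips with 20 to 120 N. Pads are 22 mm wide; open, the fingers measure 114 mm over their backs; the gripper's body (76 mm by 85 mm) begins 54 mm behind the grasp point. The pads swing forward as they close: fully open they stand 13 mm farther back than shut.
Start: joints at [73.969, 4.979, 10.078, 95.1, 0, 90], TCP at [0.152, 0.529, 0.231] pointing down, gripper open.
Joint ranges: [-179.16, 179.16], [-48.56, 103.87], [-65.8, 70.77], [-126.05, 130.52], [-82.76, 87.17], [-180, 180]. Speed limits (degrees/s): [127.2, 127.2, 147.25, 180, 180, 180].

### API

Orientations are given as [roll, pitch, yaw] about the fixed x, y, z axes, in that order (R = Rz(yaw) Ry(pitch) Rx(roll)).
In Python, from workcell import bot gives the robot as it stands.
- The arm moves only by the shell command python3 -m crank 'ROWS' [FORCE]. ROWS is JSON, a list of rows, each an object with "gripper": the finger opening in mm, from 0 to 85.4; "travel": the shift along the tool's x, y, z in mm, a list of three; "twist": the turn, a rotation vector about the tool's x, y, z in rad, a list of three. In form: [{"gripper": gripper, "travel": [tx, ty, tz], "twist": [rx, ry, rz]}, ...]. A call has 1 to 12 rows; each row shifts and turns the commanded pose from where the row before left it, along the tool's axes as they then stand; what a row does not reach is not made up. A row lasts 1/8 s, in which the tool goes at most 62.5 mm and 10.7 degrees, less where a joint would pass 70% of its speed; a pose out of reach is approached as far as the arm can. A call is refused whole if a number of a shift passes 62.5 or a number of a turn 0.188, either way. A call with a gripper value outside its range is refused whole. The fingers move at their own pace and stop on an object; FORCE is the grip in N (left out, the last holds). Time passes only in rows, so rows that do not move let the fingers close. It gives the time, the measured TCP pose, the force, the opening and the grip force at its end, in the units of the state.
- bot.get_obs(): the state, without advancing time (a new reading comes with each control period).
- bot.camera(name): name is "scene" or "top" or "wrist"; returns the picture (400x640x3 uint8, red, green, blue); there is no depth.
- bot.calibration(name): a dict with "vfov" (degrees; the focal length in pixels is half the picture's height over the tangent of half this angle, whatever the lens; pixels are square), "cx", "cy" (the principal point, pixels), "camera_from_world" (4x4, takes a point from world to camera coordinates). Camera axes: x right, y down, z forward; pixel columns grow to the right and rows downward; lengths in m; the calibration is good to about 2 mm. A picture is of the moment at which its call begins: read the wrist's pose just before it. calibration takes no time and is no camera call; for the wrist camera it gives the pose at the moment of the call.
- bot.job_done(): hands the job in; it is judged then, once.
The state is a dict: "time": time; "q": joint angles; "qd": joint speeds; "joint_efforts": joint torques, N m; "ee_pos": TCP position; "tcp_rot": TCP orientation; "wrist_force": force on the tool from outside, world axes, zero at the start; "torque": the same for the moment, N m; "opening": finger opening in m; "grasp_force": force on a finger pad.
Only numpy, scipy, OpenCV 4.12 (cv2) and the standard library are available. Lean on these libraries where they do the work, as an engineer would, in place of code of your own. Each camera call takes 0.05 s, during which the arm holds its last target. There are 200 camera calls.

## Working session

There is one attempt and no reset: what is moved stays moved. The work goes in short steps, Python scripts to look and compute and a shell command to move; the robot and the scene stay as the last step left them, time stands still between calls to the robot, and variables do not carry over. Pictures are saved under pics/ and viewed, at most 10 in all, crops included, and the job is handed in when it is done.

```bash
mkdir -p pics; ls; python3 - <<'E'
from workcell import bot
import cv2
o=bot.get_obs();print({k:o[k] for k in('time','ee_pos','tcp_rot','opening')})
for n in('scene','top'):
    cv2.imwrite(f'pics/{n}0.png',bot.camera(n)[:,:,::-1]);c=bot.calibration(n);print(n,c)
E
```

```text
pics
{'time': 0.0, 'ee_pos': array([0.15181961, 0.5283953 , 0.23059172]), 'tcp_rot': array([-1.79925276e+02,  1.93541908e-04,  1.63970989e+02]), 'opening': 0.08553030459479583}
scene {'vfov': 54.1031543392163, 'cx': 315.57757860403535, 'cy': 199.5886943774108, 'camera_from_world': array([[ 0.77844661, -0.62738031, -0.0203671 , -0.39769145],
       [-0.45428612, -0.54068855, -0.7080113 ,  0.28206412],
       [ 0.43318009,  0.56040149, -0.70590734,  0.93565801],
       [ 0.        ,  0.        ,  0.        ,  1.        ]])}
top {'vfov': 56.16332685216465, 'cx': 318.775825808097, 'cy': 206.12636901944128, 'camera_from_world': array([[ 0.03985109, -0.99919816,  0.00386301, -0.01561345],
       [-0.97109043, -0.03964014, -0.2353976 ,  0.50322634],
       [ 0.23536198,  0.00562952, -0.97189148,  1.09196101],
       [ 0.        ,  0.        ,  0.        ,  1.        ]])}
```

View pics/scene0.png

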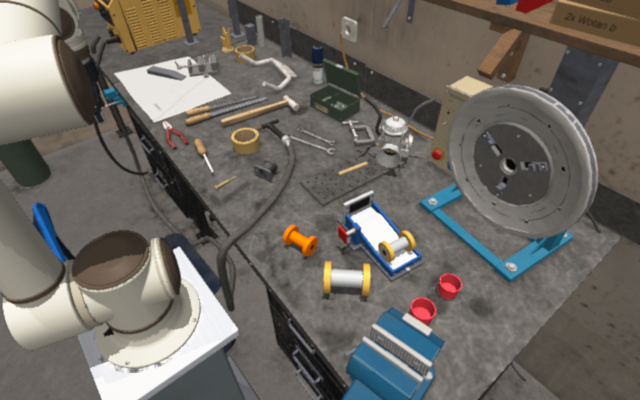

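View pics/top0.png

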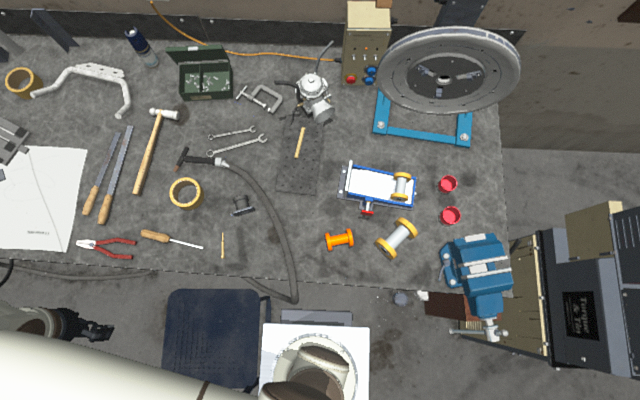

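The two pictures show three things like the roller in the top view: orange spool (340,239), larger brass/steel spool lying on the bench (397,238), smaller brass/steel roller on the rest (402,186). I choose the last one. The red tab is at about (367,210), the stop at the left end (348,180), and the cups at (448,184) and (451,215).

```bash
python3 - <<'E'
import cv2,numpy as np
a=cv2.imread('pics/top0.png')[155:225,330:430];b=cv2.imread('pics/scene0.png')[185:280,330:430]
a=cv2.resize(a,(800,560),interpolation=cv2.INTER_CUBIC);cv2.imwrite('pics/ca.png',a)
cv2.imwrite('pics/cb.png',cv2.resize(b,(600,570),interpolation=cv2.INTER_CUBIC))
E
```

```text
(no output)
```

View pics/ca.png

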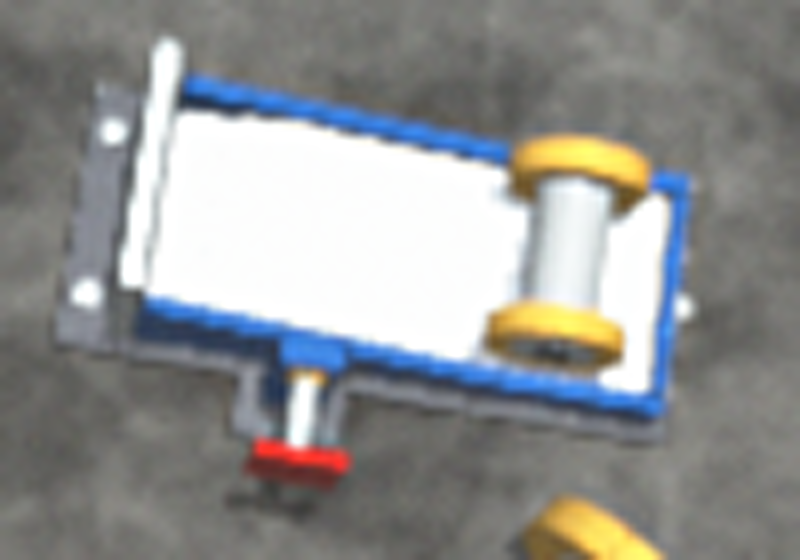

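View pics/cb.png

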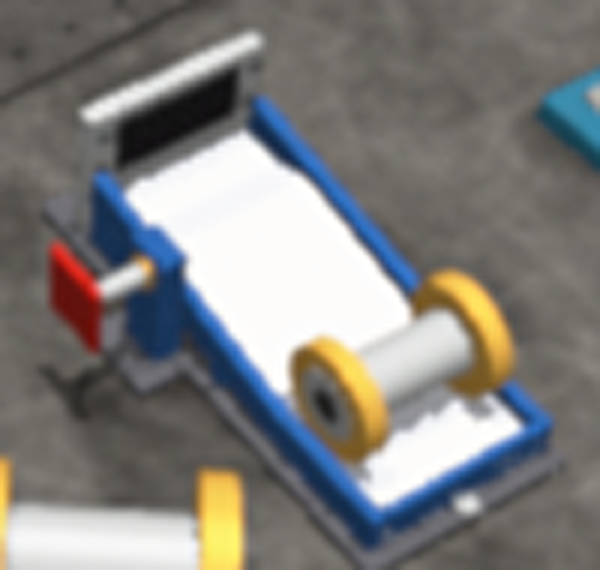

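The crops confirm it: a small brass/steel roller on the landing. The black stop pad is at crop B (179,117), the red tab face centre at crop B (75,297), and the lip is at the right end in crop A.

```bash
cat > h.py <<'E'
import numpy as np
from workcell import bot
from scipy.optimize import least_squares
C={n:bot.calibration(n) for n in('scene','top')}
def proj(n,p):
    c=C[n];f=200/np.tan(np.radians(c['vfov']/2));q=c['camera_from_world'][:3,:3]@p+c['camera_from_world'][:3,3]
    return np.array([c['cx']+f*q[0]/q[2],c['cy']+f*q[1]/q[2]])
def w(T,p):
    x,y,a=T;c,s=np.cos(a),np.sin(a);p=np.array(p)/1000
    return np.array([x+c*p[0]-s*p[1],y+s*p[0]+c*p[1],p[2]])
E
python3 - <<'E'
from h import *
A=lambda u,v:('top',(330+u/8,155+v/8));B=lambda u,v:('scene',(330+u/6,185+v/6))
L=[(B(179,117),lambda v:(90,0,62)),(A(167,48),lambda v:(95,-50,86)),(A(133,280),lambda v:(95,50,86)),
(B(85,113),lambda v:(95,50,86)),(B(258,40),lambda v:(95,-50,86)),
(A(668,195),lambda v:(-114,-42,30)),(A(648,385),lambda v:(-114,42,30)),(B(372,500),lambda v:(-114,42,30)),(B(525,410),lambda v:(-114,-42,30)),
(B(75,297),lambda v:(24,109-v[0],65)),(A(298,476),lambda v:(24,109-v[0],85)),
(A(580,160),lambda v:(v[1],-33.5,76)),(A(555,320),lambda v:(v[1],33.5,76)),(B(324,400),lambda v:(v[1],39,48))]
def r(p): return np.concatenate([proj(l[0][0],w(p[:3],l[1](p[3:])))-l[0][1] for l in L])
s=least_squares(r,[.5,-.15,1.57,0,-75],x_scale=[.1,.1,.1,5,10],loss='soft_l1')
print(s.x,np.degrees(s.x[2]));print(r(s.x).reshape(-1,2).round(1))
T=s.x[:3]
for n,p in dict(roller=(s.x[4],0,48),home=(62,0,62),tab=(24,109-s.x[3],65),lip=(-125,0,30)).items(): print(n,w(T,p).round(4))
# bystanders, floor-ish top rims
def ray(n,u,v,z):
    from scipy.optimize import fsolve
    return fsolve(lambda q:proj(n,np.array([q[0],q[1],z]))-[u,v],[.4,-.1])
for nm,u,v,z in(('cup',448,183,.04),('cup',451,214,.04),('big',397,238,.04),('orange',340,239,.03),('bigL',383,250,.03),('bigR',410,228,.03),('vise',450,265,.1)): print(nm,ray('top',u,v,z).round(3))
E
```

```text
[  0.5870648   -0.17771074   1.44181387   3.11958286 -68.93905374] 82.60984943119385
[[-0.7  0.1]
 [ 0.3 -1.2]
 [-0.3  0.4]
 [-0.5  0.6]
 [-0.  -0.9]
 [ 0.1 -0.7]
 [-0.3  0.5]
 [ 0.7  0.5]
 [ 0.6  1.1]
 [-1.4  0.2]
 [-0.3 -2.5]
 [ 0.  -0.7]
 [ 0.6 -0.1]
 [-0.9  0.1]]
roller [ 0.5782 -0.2461  0.048 ]
home [ 0.595  -0.1162  0.062 ]
tab [ 0.4852 -0.1403  0.065 ]
lip [ 0.571  -0.3017  0.03  ]
cup [ 0.601 -0.403]
cup [ 0.5   -0.408]
big [ 0.418 -0.239]
orange [ 0.409 -0.065]
bigL [ 0.38  -0.198]
bigR [ 0.452 -0.282]
vise [ 0.336 -0.377]
```

```bash
cat >> h.py <<'E'
from scipy.spatial.transform import Rotation as Ro
from scipy.linalg import logm
T=np.array([.5870648,-.17771074,1.44181387])
def plan(rp,yaw=82.6,N=1,rot=(180,0)):
    """body screw per row from measured pose to rest-frame point rp (mm)"""
    o=bot.get_obs();M=np.eye(4);M[:3,:3]=Ro.from_euler('xyz',o['tcp_rot'],degrees=True).as_matrix();M[:3,3]=o['ee_pos']
    G=np.eye(4);G[:3,:3]=Ro.from_euler('xyz',[*rot,yaw],degrees=True).as_matrix();G[:3,3]=w(T,rp)
    D=np.linalg.inv(M)@G;rv=Ro.from_matrix(D[:3,:3]).as_rotvec()
    r=rv/N; 
    # travel t per row (shift then turn): sum R^k t = D_t
    S=sum(Ro.from_rotvec(r*k).as_matrix() for k in range(N))
    print('travel',(np.linalg.solve(S,D[:3,3])*1000).round(2),'twist',r.round(4),'N',N)
def rest():
    o=bot.get_obs();p=(o['ee_pos']-[T[0],T[1],0])*1000;c,s=np.cos(T[2]),np.sin(T[2])
    print('t',round(o['time'],2),'rest xyz',np.round([c*p[0]+s*p[1],-s*p[0]+c*p[1],p[2]],1),'rot',o['tcp_rot'].round(1),'F',o['wrist_force'].round(1),'open',round(o['opening']*1000,1))
E
python3 -c "
from h import *
rest();plan((-112,0,200),N=24)"
```

```text
t 0.1 rest xyz [644.3 522.4 230.6] rot [-179.9    0.   164. ] F [-0.3  0.1  0.2] open 85.6
travel [-41.33  -5.61   1.29] twist [-0.      0.      0.0592] N 24
```

```bash
R='{"gripper":12,"travel":[-41.3,-5.6,1.3],"twist":[0,0,0.0592]}'; python3 -m crank '[{"gripper":12,"travel":[-41.3,-5.6,1.3],"twist":[0,0,0.0592]},{"gripper":12,"travel":[-41.3,-5.6,1.3],"twist":[0,0,0.0592]},{"gripper":12,"travel":[-41.3,-5.6,1.3],"twist":[0,0,0.0592]},{"gripper":12,"travel":[-41.3,-5.6,1.3],"twist":[0,0,0.0592]},{"gripper":12,"travel":[-41.3,-5.6,1.3],"twist":[0,0,0.0592]},{"gripper":12,"travel":[-41.3,-5.6,1.3],"twist":[0,0,0.0592]},{"gripper":12,"travel":[-41.3,-5.6,1.3],"twist":[0,0,0.0592]},{"gripper":12,"travel":[-41.3,-5.6,1.3],"twist":[0,0,0.0592]},{"gripper":12,"travel":[-41.3,-5.6,1.3],"twist":[0,0,0.0592]},{"gripper":12,"travel":[-41.3,-5.6,1.3],"twist":[0,0,0.0592]},{"gripper":12,"travel":[-41.3,-5.6,1.3],"twist":[0,0,0.0592]},{"gripper":12,"travel":[-41.3,-5.6,1.3],"twist":[0,0,0.0592]}]'; python3 -c "
from h import *
rest();plan((-112,0,200),N=12)"
```

```text
time: 1.6
ee_pos: [0.514, 0.1971, 0.2152]
tcp_rot: [-180.0, -0.0, 123.2]
wrist_force: [0.6, 0.9, -0.3]
opening: 0.0122
grasp_force: 0.0
t 1.6 rest xyz [362.3 120.6 215.2] rot [-180.    -0.   123.2] F [ 0.6  0.9 -0.3] open 12.2
travel [-41.26  -5.57   1.27] twist [-0.0001  0.      0.059 ] N 12
```

```bash
python3 -m crank '[{"gripper":12,"travel":[-41.3,-5.6,1.3],"twist":[0,0,0.059]},{"gripper":12,"travel":[-41.3,-5.6,1.3],"twist":[0,0,0.059]},{"gripper":12,"travel":[-41.3,-5.6,1.3],"twist":[0,0,0.059]},{"gripper":12,"travel":[-41.3,-5.6,1.3],"twist":[0,0,0.059]},{"gripper":12,"travel":[-41.3,-5.6,1.3],"twist":[0,0,0.059]},{"gripper":12,"travel":[-41.3,-5.6,1.3],"twist":[0,0,0.059]},{"gripper":12,"travel":[-41.3,-5.6,1.3],"twist":[0,0,0.059]},{"gripper":12,"travel":[-41.3,-5.6,1.3],"twist":[0,0,0.059]},{"gripper":12,"travel":[-41.3,-5.6,1.3],"twist":[0,0,0.059]},{"gripper":12,"travel":[-41.3,-5.6,1.3],"twist":[0,0,0.059]},{"gripper":12,"travel":[-41.3,-5.6,1.3],"twist":[0,0,0.059]},{"gripper":12,"travel":[-41.3,-5.6,1.3],"twist":[0,0,0.059]}]'; python3 - <<'E'
from h import *
import cv2
rest();plan((-112,0,40),N=4)
c=bot.calibration('wrist')
cv2.imwrite('pics/w1.png',bot.camera('wrist')[:,:,::-1])
C['wrist']=c
for n,p in dict(L1=(-114,42,30),L2=(-114,-42,30),roll=(-69,0,63),flL=(-69,39,48),flR=(-69,-39,48),stopL=(90,50,86),tab=(24,106,65)).items(): print(n,proj('wrist',w(T,p)).round(0))
E
```

```text
time: 3.1
ee_pos: [0.5724, -0.2892, 0.1994]
tcp_rot: [-180.0, -0.0, 82.6]
wrist_force: [0.9, 0.6, 0.4]
opening: 0.012
grasp_force: 0.0
t 3.1 rest xyz [-112.5    0.2  199.4] rot [-180.    -0.    82.6] F [0.9 0.6 0.4] open 12.0
travel [ 0.11  0.08 39.86] twist [-0.0002 -0.0001 -0.    ] N 4
L1 [284. 185.]
L2 [361. 185.]
roll [322. 147.]
flL [283. 145.]
flR [362. 145.]
stopL [253. -74.]
tab [198.  36.]
```

View pics/w1.png

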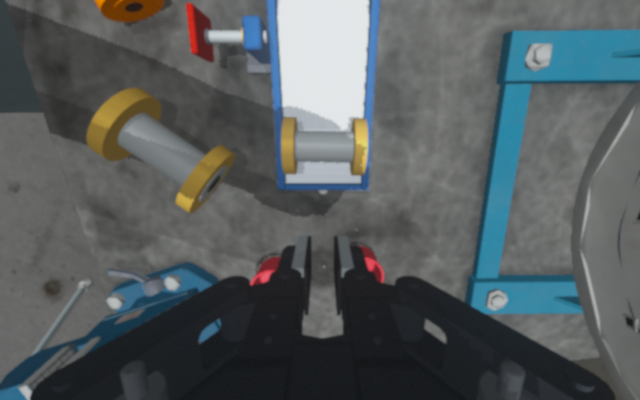

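The wrist view shows the lip's inner corners at about (286,185) and (363,185), and the waist at (325,146). Both agree with the model to within about 2 mm. Descending behind the flanges.

```bash
python3 -m crank '[{"gripper":12,"travel":[-5,2,40],"twist":[0,0,0]},{"gripper":12,"travel":[0,0,40],"twist":[0,0,0]},{"gripper":12,"travel":[0,0,40],"twist":[0,0,0]},{"gripper":12,"travel":[0,0,39],"twist":[0,0,0]},{"gripper":12,"travel":[4,0,0],"twist":[0,0,0]},{"gripper":12,"travel":[4,0,0],"twist":[0,0,0]},{"gripper":12,"travel":[4,0,0],"twist":[0,0,0]},{"gripper":12,"travel":[2,0,0],"twist":[0,0,0]},{"gripper":12,"travel":[0,0,0],"twist":[0,0,0]}]'; python3 - <<'E'
from h import *
import cv2
rest()
a=bot.camera('wrist')[:,:,::-1];b=bot.camera('scene')[185:285,330:450,::-1]
im=np.zeros((600,640,3),np.uint8);im[:320]=cv2.resize(a[100:300,120:520],(640,320));im[320:,:336]=cv2.resize(b,(336,280));cv2.imwrite('pics/w2.png',im)
E
```

```text
time: 4.28
ee_pos: [0.5763, -0.2792, 0.0418]
tcp_rot: [179.9, 0.0, 82.7]
wrist_force: [-0.5, -0.3, 0.4]
opening: 0.0122
grasp_force: 0.0
t 4.28 rest xyz [-102.    -2.3   41.8] rot [179.9   0.   82.7] F [-0.5 -0.3  0.4] open 12.2
```

View pics/w2.png

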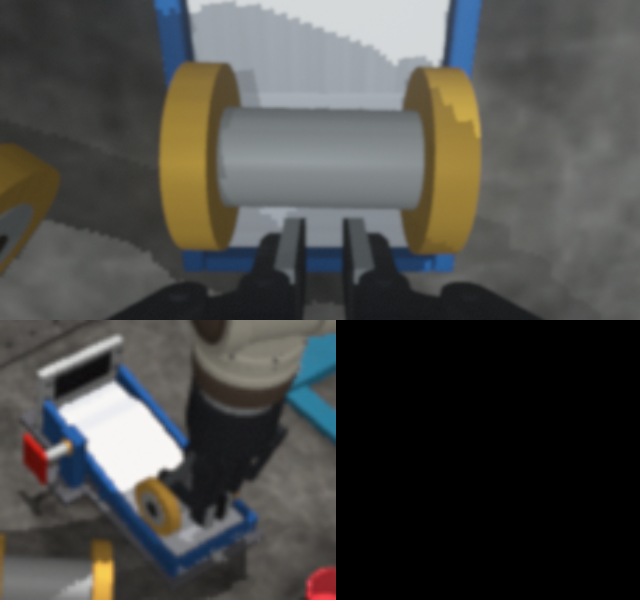

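The fingertips stand behind the waist, well between the flanges (waist spans crop columns 220–425, tips at 290–360). Starting the push.

```bash
python3 -m crank '[{"gripper":12,"travel":[2,0,0],"twist":[0,0,0]},{"gripper":12,"travel":[2,0,0],"twist":[0,0,0]},{"gripper":12,"travel":[2,0,0],"twist":[0,0,0]},{"gripper":12,"travel":[2,0,0],"twist":[0,0,0]},{"gripper":12,"travel":[2,0,0],"twist":[0,0,0]},{"gripper":12,"travel":[2,0,0],"twist":[0,0,0]},{"gripper":12,"travel":[2,0,0],"twist":[0,0,0]},{"gripper":12,"travel":[2,0,0],"twist":[0,0,0]},{"gripper":12,"travel":[2,0,0],"twist":[0,0,0]},{"gripper":12,"travel":[2,0,-0.2],"twist":[0,0,0]},{"gripper":12,"travel":[2,0,-0.4],"twist":[0,0,0]},{"gripper":12,"travel":[2,0,-0.4],"twist":[0,0,0]}]'; python3 - <<'E'
from h import *
import cv2
rest()
a=bot.camera('wrist')[:,:,::-1];b=bot.camera('scene')[185:285,330:450,::-1]
im=np.zeros((600,640,3),np.uint8);im[:320]=cv2.resize(a[100:300,120:520],(640,320));im[320:,:336]=cv2.resize(b,(336,280));cv2.imwrite('pics/w3.png',im)
E
```

```text
time: 5.88
ee_pos: [0.5791, -0.2555, 0.0423]
tcp_rot: [180.0, 0.0, 82.7]
wrist_force: [0.3, -1.8, 0.3]
opening: 0.0121
grasp_force: 0.8
t 5.88 rest xyz [-78.2  -2.1  42.3] rot [180.    0.   82.7] F [ 0.3 -1.8  0.3] open 12.1
```

View pics/w3.png

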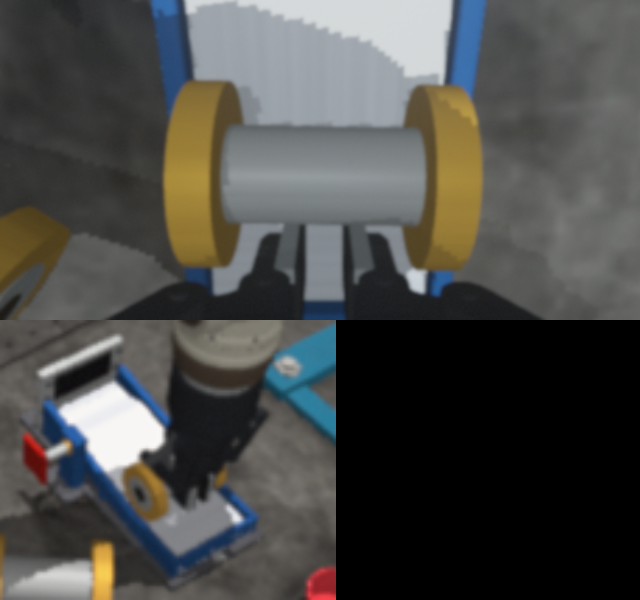

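The roller is in contact with the tips (1.8 N), at the foot of the ramp, and square to the track. Continuing up.

```bash
python3 -m crank '[{"gripper":12,"travel":[3,0,-0.6],"twist":[0,0,0]},{"gripper":12,"travel":[3,0,-0.6],"twist":[0,0,0]},{"gripper":12,"travel":[3,0,-0.6],"twist":[0,0,0]},{"gripper":12,"travel":[3,0,-0.6],"twist":[0,0,0]},{"gripper":12,"travel":[3,0,-0.6],"twist":[0,0,0]},{"gripper":12,"travel":[3,0,-0.6],"twist":[0,0,0]},{"gripper":12,"travel":[3,0,-0.6],"twist":[0,0,0]},{"gripper":12,"travel":[3,0,-0.6],"twist":[0,0,0]},{"gripper":12,"travel":[3,0,-0.6],"twist":[0,0,0]},{"gripper":12,"travel":[3,0,-0.6],"twist":[0,0,0]},{"gripper":12,"travel":[3,0,-0.6],"twist":[0,0,0]},{"gripper":12,"travel":[3,0,-0.6],"twist":[0,0,0]}]'; python3 -c "
from h import *
rest()"
```

```text
time: 7.48
ee_pos: [0.5835, -0.2195, 0.0493]
tcp_rot: [-180.0, -0.0, 82.7]
wrist_force: [-0.2, -2.0, 1.2]
opening: 0.0116
grasp_force: 0.9
t 7.47 rest xyz [-41.9  -1.9  49.3] rot [-180.    -0.    82.7] F [-0.2 -2.   1.2] open 11.6
```

```bash
python3 -m crank '[{"gripper":12,"travel":[3,0,-0.55],"twist":[0,0,0]},{"gripper":12,"travel":[3,0,-0.55],"twist":[0,0,0]},{"gripper":12,"travel":[3,0,-0.55],"twist":[0,0,0]},{"gripper":12,"travel":[3,0,-0.55],"twist":[0,0,0]},{"gripper":12,"travel":[3,0,-0.55],"twist":[0,0,0]},{"gripper":12,"travel":[3,0,-0.55],"twist":[0,0,0]},{"gripper":12,"travel":[3,0,-0.55],"twist":[0,0,0]},{"gripper":12,"travel":[3,0,-0.55],"twist":[0,0,0]},{"gripper":12,"travel":[3,0,-0.55],"twist":[0,0,0]},{"gripper":12,"travel":[3,0,-0.55],"twist":[0,0,0]},{"gripper":12,"travel":[3,0,-0.55],"twist":[0,0,0]},{"gripper":12,"travel":[3,0,-0.55],"twist":[0,0,0]}]'; python3 -c "
from h import *
rest()"; python3 -m crank '[{"gripper":12,"travel":[2,0,-0.35],"twist":[0,0,0]},{"gripper":12,"travel":[2,0,-0.35],"twist":[0,0,0]},{"gripper":12,"travel":[2,0,-0.35],"twist":[0,0,0]},{"gripper":12,"travel":[2,0,-0.35],"twist":[0,0,0]},{"gripper":12,"travel":[2,0,-0.35],"twist":[0,0,0]}]'; python3 -c "
from h import *
rest()"
```

```text
time: 8.98
ee_pos: [0.5881, -0.1838, 0.0559]
tcp_rot: [-180.0, 0.0, 82.7]
wrist_force: [0.3, -1.2, 0.2]
opening: 0.012
grasp_force: 0.9
t 8.97 rest xyz [-5.9 -1.8 55.9] rot [-180.     0.    82.7] F [ 0.3 -1.2  0.2] open 12.0
time: 9.6
ee_pos: [0.5895, -0.1742, 0.0578]
tcp_rot: [180.0, 0.0, 82.7]
wrist_force: [-0.2, -2.9, 1.9]
opening: 0.0123
grasp_force: 1.7
t 9.6 rest xyz [ 3.8 -2.  57.8] rot [180.    0.   82.7] F [-0.2 -2.9  1.9] open 12.3
```

```bash
python3 -m crank '[{"gripper":12,"travel":[1.5,0,-0.25],"twist":[0,0,0]},{"gripper":12,"travel":[1.5,0,-0.25],"twist":[0,0,0]},{"gripper":12,"travel":[1.5,0,-0.25],"twist":[0,0,0]},{"gripper":12,"travel":[1.5,0,-0.25],"twist":[0,0,0]},{"gripper":12,"travel":[1.5,0,-0.25],"twist":[0,0,0]},{"gripper":12,"travel":[1.5,0,-0.25],"twist":[0,0,0]},{"gripper":12,"travel":[1.5,0,0],"twist":[0,0,0]},{"gripper":12,"travel":[1.5,0,0],"twist":[0,0,0]},{"gripper":12,"travel":[1.5,0,0],"twist":[0,0,0]},{"gripper":12,"travel":[1.5,0,0],"twist":[0,0,0]},{"gripper":12,"travel":[1.5,0,0],"twist":[0,0,0]},{"gripper":12,"travel":[1.5,0,0],"twist":[0,0,0]}]'; python3 -c "
from h import *
rest()"; python3 -m crank '[{"gripper":12,"travel":[1.5,0,0],"twist":[0,0,0]},{"gripper":12,"travel":[1.5,0,0],"twist":[0,0,0]},{"gripper":12,"travel":[1.5,0,0],"twist":[0,0,0]},{"gripper":12,"travel":[1.5,0,0],"twist":[0,0,0]}]';python3 - <<'E'
from h import *
import cv2
rest()
a=bot.camera('wrist')[:,:,::-1];b=bot.camera('scene')[185:285,330:450,::-1]
im=np.zeros((600,640,3),np.uint8);im[:320]=cv2.resize(a[60:260,120:520],(640,320));im[320:,:336]=cv2.resize(b,(336,280));cv2.imwrite('pics/w4.png',im)
E
```

```text
time: 11.1
ee_pos: [0.5916, -0.1559, 0.059]
tcp_rot: [-180.0, -0.0, 82.7]
wrist_force: [-0.2, 0.0, -0.1]
opening: 0.0119
grasp_force: 0.3
t 11.1 rest xyz [22.2 -1.7 59. ] rot [-180.    -0.    82.7] F [-0.2  0.  -0.1] open 11.9
time: 11.6
ee_pos: [0.5924, -0.1501, 0.0591]
tcp_rot: [-180.0, -0.0, 82.7]
wrist_force: [1.1, -0.9, -0.8]
opening: 0.012
grasp_force: 0.0
t 11.6 rest xyz [28.  -1.8 59.1] rot [-180.    -0.    82.7] F [ 1.1 -0.9 -0.8] open 12.0
```

View pics/w4.png

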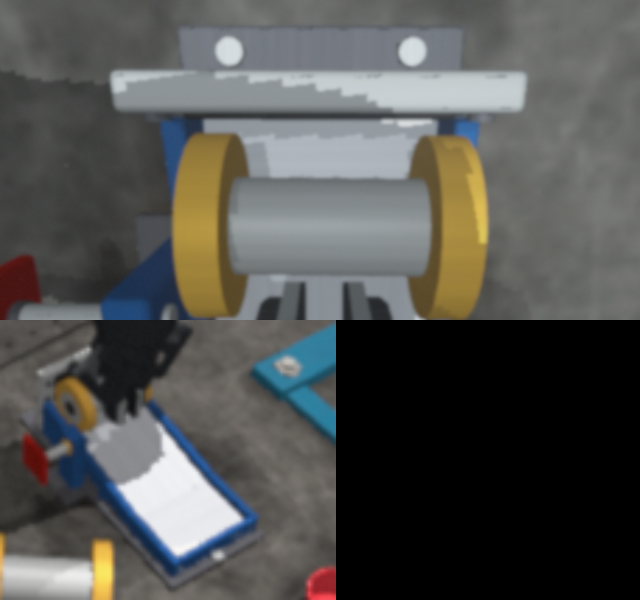

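The roller is over the crest with a visible gap to the stop in perspective (flange front at v≈135, stop edge at v≈112). I nudge a little further to see whether it is seated.

```bash
python3 -m crank '[{"gripper":12,"travel":[1.5,0,0],"twist":[0,0,0]},{"gripper":12,"travel":[1.5,0,0],"twist":[0,0,0]},{"gripper":12,"travel":[1,0,0],"twist":[0,0,0]},{"gripper":12,"travel":[1,0,0],"twist":[0,0,0]},{"gripper":12,"travel":[0,0,0],"twist":[0,0,0]}]'; python3 - <<'E'
from h import *
rest()
import cv2
C['wrist']=bot.calibration('wrist');a=bot.camera('wrist');cv2.imwrite('pics/w5.png',a[:,:,::-1])
for x,z in((62,62),(55,64)):
  # flange front/back silhouette by projecting the circle, waist likewise
  for R,y in((28,33),(28,-33),(15,0)):
    P=np.array([proj('wrist',w(T,(x+R*np.cos(t),y,z+R*np.sin(t)))) for t in np.linspace(0,6.28,90)])
    print(x,R,y,'v range',P[:,1].min().round(1),P[:,1].max().round(1))
print('stop edge',proj('wrist',w(T,(90,0,86))))
g=a.astype(int)
for u in(250,255,385,392,322): print(u,[ (v,tuple(g[v,u])) for v in range(126,250,6)] if 0 else '')
hsv=cv2.cvtColor(a,cv2.COLOR_RGB2HSV);m=((hsv[...,0]>14)&(hsv[...,0]<30)&(hsv[...,1]>120));m[:, :200]=0;m[:,450:]=0
v,u=np.nonzero(m[:320]);L=u<320
for s in(L,~L): print('flange u',u[s].min(),u[s].max(),'v',v[s].min(),v[s].max())
E
```

```text
time: 12.32
ee_pos: [0.5931, -0.1453, 0.0591]
tcp_rot: [-180.0, -0.0, 82.7]
wrist_force: [0.4, 0.3, 0.3]
opening: 0.0119
grasp_force: 0.0
t 12.32 rest xyz [33.  -1.8 59.1] rot [-180.    -0.    82.7] F [0.4 0.3 0.3] open 11.9
62 28 33 v range 145.4 260.0
62 28 -33 v range 145.7 260.3
62 15 0 v range 172.5 233.1
55 28 33 v range 160.5 275.3
55 28 -33 v range 160.8 275.6
55 15 0 v range 187.2 247.9
stop edge [317.38223048 151.50458161]
250 
255 
385 
392 
322 
flange u 230 273 v 146 256
flange u 377 422 v 145 256
```

The flanges read v 145–256, against a prediction of 145–260 for home at x 62, and the fingers feel nothing. So the roller is seated by itself. Now back off, rise, and go to the outside of the tab.

```bash
python3 -m crank '[{"gripper":12,"travel":[-5,0,0],"twist":[0,0,0]},{"gripper":12,"travel":[-5,0,0],"twist":[0,0,0]},{"gripper":12,"travel":[0,0,-35],"twist":[0,0,0]},{"gripper":12,"travel":[0,0,-45],"twist":[0,0,0]},{"gripper":12,"travel":[0,0,-40],"twist":[0,0,0]},{"gripper":0,"travel":[0,-50,0],"twist":[0,0,0]},{"gripper":0,"travel":[0,-50,0],"twist":[0,0,0]},{"gripper":0,"travel":[0,-45,0],"twist":[0,0,0]},{"gripper":0,"travel":[0,0,0],"twist":[0,0,0]}]'; python3 - <<'E'
from h import *
rest();plan((24,142,58),N=3)
import cv2
C['wrist']=bot.calibration('wrist');a=bot.camera('wrist');b=bot.camera('scene')[185:285,330:450]
im=np.zeros((600,800,3),np.uint8);im[:320]=cv2.resize(a[:256],(800,320));im[320:,:336]=cv2.resize(b,(336,280));cv2.imwrite('pics/w6.png',im[:,:,::-1])
print('tab top outer mid',proj('wrist',w(T,(24,106,85)))*1.25,'ends',proj('wrist',w(T,(6,106,85)))*1.25,proj('wrist',w(T,(42,106,85)))*1.25)
E
```

```text
time: 13.5
ee_pos: [0.4459, -0.1369, 0.18]
tcp_rot: [179.9, 0.0, 82.7]
wrist_force: [0.4, 0.2, 0.1]
opening: -0.0001
grasp_force: 0.0
t 13.5 rest xyz [ 22.3 145.2 180. ] rot [179.9   0.   82.7] F [0.4 0.2 0.1] open -0.1
travel [ 0.57  1.05 40.65] twist [0.0004 0.0001 0.0003] N 3
tab top outer mid [460.18694886 251.71137874] ends [459.02819482 276.77137514] [461.39275937 225.63370738]
```

View pics/w6.png

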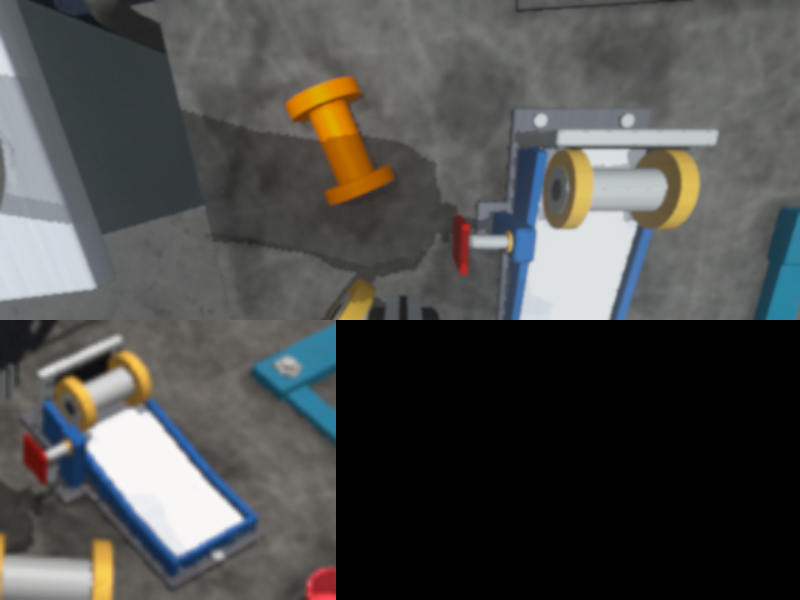

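Seated against the stop, and the tab top edge is at (461,246), within 4 mm of the prediction. The larger spool's flange (around (365,290)) is near the descent, so I check that clearance.

```bash
python3 - <<'E'
from h import *
from scipy.optimize import fsolve
C['wrist']=bot.calibration('wrist')
for u,v in((375,290),(368,280),(340,310)):
  for z in(30,60,75):
    print((u,v),z,fsolve(lambda q:proj('wrist',w(T,(q[0],q[1],z)))-[u/1.25,v/1.25],[0,150]).round(0))
E
```

```text
(375, 290) 30 [-26. 166.]
(375, 290) 60 [-14. 164.]
(375, 290) 75 [ -8. 163.]
(368, 280) 30 [-17. 172.]
(368, 280) 60 [ -6. 169.]
(368, 280) 75 [ -0. 168.]
(340, 310) 30 [-45. 197.]
(340, 310) 60 [-31. 192.]
(340, 310) 75 [-24. 189.]
```

```bash
python3 -m crank '[{"gripper":0,"travel":[4,11,0],"twist":[0,0,0]},{"gripper":0,"travel":[0,0,40],"twist":[0,0,0]},{"gripper":0,"travel":[0,0,40],"twist":[0,0,0]},{"gripper":0,"travel":[0,0,30],"twist":[0,0,0]},{"gripper":0,"travel":[0,0,12],"twist":[0,0,0]},{"gripper":0,"travel":[0,4,0],"twist":[0,0,0]},{"gripper":0,"travel":[0,4,0],"twist":[0,0,0]},{"gripper":0,"travel":[0,4,0],"twist":[0,0,0]},{"gripper":0,"travel":[0,4,0],"twist":[0,0,0]},{"gripper":0,"travel":[0,4,0],"twist":[0,0,0]}]'; python3 -c "
from h import *
rest()"; python3 -m crank '[{"gripper":0,"travel":[0,4,0],"twist":[0,0,0]},{"gripper":0,"travel":[0,4,0],"twist":[0,0,0]},{"gripper":0,"travel":[0,4,0],"twist":[0,0,0]},{"gripper":0,"travel":[0,4,0],"twist":[0,0,0]}]'; python3 -c "
from h import *
rest()"
```

```text
time: 14.85
ee_pos: [0.4795, -0.1369, 0.0575]
tcp_rot: [180.0, 0.0, 82.7]
wrist_force: [-1.7, 0.6, 1.5]
opening: -0.0002
grasp_force: 0.9
t 14.85 rest xyz [ 26.7 111.9  57.5] rot [180.    0.   82.7] F [-1.7  0.6  1.5] open -0.2
time: 15.35
ee_pos: [0.4953, -0.1389, 0.0571]
tcp_rot: [-180.0, 0.0, 82.7]
wrist_force: [-3.1, -0.6, 1.0]
opening: 0.0001
grasp_force: 0.9
t 15.35 rest xyz [26.7 96.  57.1] rot [-180.     0.    82.7] F [-3.1 -0.6  1. ] open 0.1
```

```bash
python3 -m crank '[{"gripper":0,"travel":[0,2,0],"twist":[0,0,0]},{"gripper":0,"travel":[0,2,0],"twist":[0,0,0]},{"gripper":0,"travel":[0,1,0],"twist":[0,0,0]},{"gripper":0,"travel":[0,0,0],"twist":[0,0,0]}]'; python3 -m crank '[{"gripper":0,"travel":[0,1,0],"twist":[0,0,0]},{"gripper":0,"travel":[0,1,0],"twist":[0,0,0]},{"gripper":0,"travel":[0,1,0],"twist":[0,0,0]}]'; python3 -c "
from h import *
rest()"
```

```text
time: 15.85
ee_pos: [0.5001, -0.1395, 0.0571]
tcp_rot: [180.0, 0.0, 82.7]
wrist_force: [0.5, -0.6, 0.0]
opening: -0.0
grasp_force: 0.2
time: 16.23
ee_pos: [0.5029, -0.1398, 0.0571]
tcp_rot: [-180.0, 0.0, 82.7]
wrist_force: [-6.1, -0.3, 2.5]
opening: -0.0002
grasp_force: 3.0
t 16.23 rest xyz [26.7 88.4 57.1] rot [-180.     0.    82.7] F [-6.1 -0.3  2.5] open -0.2
```

Force is rising; press a little more to confirm the end stop.

```bash
python3 -m crank '[{"gripper":0,"travel":[0,1,0],"twist":[0,0,0]},{"gripper":0,"travel":[0,0,0],"twist":[0,0,0]}]'; python3 -m crank '[{"gripper":0,"travel":[0,1,0],"twist":[0,0,0]},{"gripper":0,"travel":[0,0,0],"twist":[0,0,0]}]'; python3 -c "
from h import *
rest()"
```

```text
time: 16.48
ee_pos: [0.5029, -0.1398, 0.0571]
tcp_rot: [-179.9, 0.0, 82.7]
wrist_force: [-9.2, -0.6, 4.6]
opening: -0.0001
grasp_force: 4.3
time: 16.73
ee_pos: [0.503, -0.1399, 0.057]
tcp_rot: [-179.8, 0.0, 82.7]
wrist_force: [-12.0, 1.3, 7.9]
opening: -0.0001
grasp_force: 6.9
t 16.73 rest xyz [26.7 88.2 57. ] rot [-179.8    0.    82.7] F [-12.    1.3   7.9] open -0.1
```

The keeper is at its hard stop: 12 N with no further motion. Backing off along +y, rising and checking.

```bash
python3 -m crank '[{"gripper":0,"travel":[0,-5,0],"twist":[0,0,0]},{"gripper":0,"travel":[0,-15,0],"twist":[0,0,0]},{"gripper":0,"travel":[0,-20,0],"twist":[0,0,0]},{"gripper":0,"travel":[0,0,-35],"twist":[0,0,0]},{"gripper":0,"travel":[0,0,-50],"twist":[0,0,0]},{"gripper":0,"travel":[0,-20,-40],"twist":[0,0,0]},{"gripper":0,"travel":[0,-40,0],"twist":[0,0,0]},{"gripper":0,"travel":[0,0,0],"twist":[0,0,0]}]'; python3 - <<'E'
from h import *
rest()
import cv2
t=bot.camera('top')[140:260,325:465];b=bot.camera('scene')[185:330,290:470]
im=np.zeros((560,800,3),np.uint8);im[:,:400]=cv2.resize(np.pad(t,((0,76),(0,0),(0,0))),(400,560));im[:483,400:]=0
s=cv2.resize(b,(400,322));im[:322,400:]=s;z=cv2.resize(b[0:60,40:140],(400,238));im[322:,400:]=z
cv2.imwrite('pics/w7.png',im[:,:,::-1])
E
```

```text
time: 17.73
ee_pos: [0.4042, -0.1272, 0.1831]
tcp_rot: [179.9, 0.0, 82.7]
wrist_force: [1.0, -0.6, -0.2]
opening: 0.0001
grasp_force: 0.0
t 17.73 rest xyz [ 26.6 187.9 183.1] rot [179.9   0.   82.7] F [ 1.  -0.6 -0.2] open 0.1
```

View pics/w7.png

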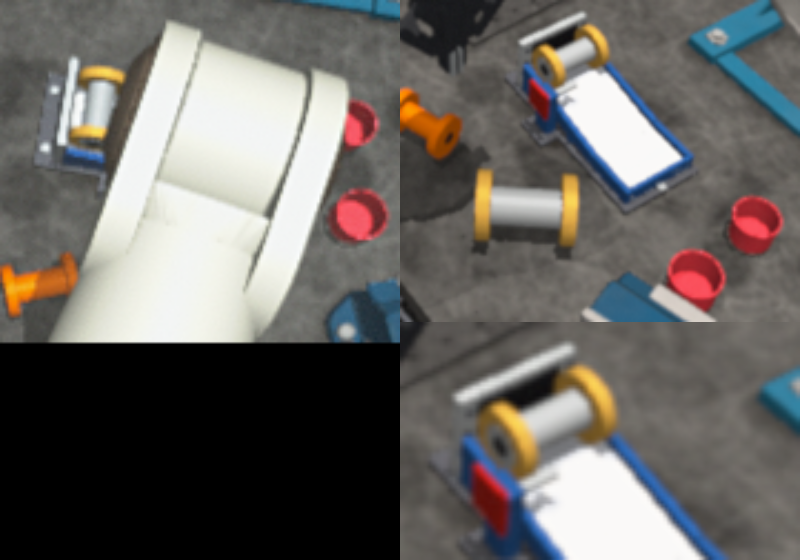

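The roller is home against the stop, the red tab is flush on the guide block with its rod behind the flange, and the other things are where they were.

```bash
python3 -c "
from workcell import bot
print(bot.job_done())"
```

```text
the job is handed in; nothing more can be done
None
```

The roller was pushed up the ramp and sits home against the stop, the red keeper tab is pushed in to its end stop so the rod locks the roller, nothing else looked moved in the last pictures, and the job is handed in at about 18 s.

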